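# Prop open the lamp guard and turn up the trim knob

### The arm

A 7-joint arm with a two-finger parallel gripper is mounted at the origin on the work surface. World frame = base frame: x ahead of the robot, y to its left, z up, the work surface at z = 0. Lengths are in m, angles in rad, forces in N, time in s.
With the tool pointing down it reaches from about 0.4 to 0.75 m from the base axis. Payload 19.5 kg.
Tool frame: the origin (TCP) lies midway between the tips of the shut fingers; the grasp point (between the pads) lies 19 mm behind it (bot.grip_depth is the distance from the TCP to the grasp point, in m); z points along the fingers, y is the line along which they close (so a half turn about z gives the same grasp; the last joint's range is limited). The gripper opens to 85 mm and grips with 20 to 120 N. Pads are 22 mm wide; open, the fingers measure 114 mm over their backs; the gripper's body (76 mm by 85 mm) begins 54 mm behind the grasp point. The pads swing forward as they close: fully open they stand 13 mm farther back than shut.
Start: joints at [-1.332, 0.707, -0.028, 1.485, 0.022, 0.951, -0.075], TCP at [0.159, 0.552, 0.231] pointing down, gripper open.
Joint ranges: [-2.71, 2.71], [-0.32, 2.16], [-1.57, 1.52], [0, 2.45], [-1.46, 4.6], [0, 2.02], [-2.83, 2.83]. Speed limits (rad/s): [1.89, 1.89, 2.57, 2.57, 3.01, 3.01, 3.01].

### API

Orientations are given as [roll, pitch, yaw] about the fixed x, y, z axes, in that order (R = Rz(yaw) Ry(pitch) Rx(roll)).
In Python, from bench import sensors, read_camera, workorder, bot gives the robot as it stands.
- The arm moves only by the tool drive_tool, never from a script. Its argument "steps" is a list that holds one entry, the list of rows, each a list of 7 numbers: the shift along the tool's x, y, z in m, then the turn, a rotation vector about the tool's x, y, z in rad, then the opening, from 0 (shut) to 1 (fully open). In form: [[[tx, ty, tz, wx, wy, wz, fingers], ...]]. A call has 1 to 20 rows; each row is the pose to reach, as a shift and turn from the pose commanded when the call began, along the tool's axes at that moment; what a row does not reach only later rows make up. A row lasts 1/8 s, in which the tool goes at most 62.5 mm and 10.7 degrees, less where a joint would pass 70% of its speed; a pose out of reach is approached as far as the arm can. A call with a gripper value outside its range is refused whole. The fingers move at their own pace and stop on an object; "squeeze" is the grip in N (left out, the last holds). Time passes only in rows, so rows that repeat a pose let the fingers close. It gives the time, the measured TCP pose, the force, the opening and the grip force at its end, in the units of the state.
- sensors.state(): the state, without advancing time (a new reading comes with each control period).
- read_camera(name): name is "scene" or "top" or "wrist"; returns a dict with "pixels" (480x640x3 uint8, red, green, blue), "K" (3x3 intrinsics, pixels), "k1" (the pictures are not rectified: a ray, as slopes to the right and down, at radius r is drawn at 1 + k1 r^2 times it, then the intrinsics apply), "rvec" (rotation vector, rad) and "tvec" (3), from world to camera coordinates, as OpenCV has them. Camera axes: x right, y down, z forward; pixel columns grow to the right and rows downward; lengths in m; the calibration is good to about 2 mm. A picture is of the moment at which its call begins. There is no depth.
- workorder.close_job(): hands the job in; it is judged then, once.
The state is a dict: "time": time; "joints": joint angles; "dq": joint speeds; "joint_torque": joint torques, N m; "tcp_pos": TCP position; "ee_rot": TCP orientation; "force": force on the tool from outside, world axes, zero at the start; "ft_torque": the same for the moment, N m; "grip_width": finger opening in m; "gripper_force": force on a finger pad.
Only numpy, scipy, OpenCV 4.12 (cv2) and the standard library are available. Lean on these libraries where they do the work, as an engineer would, in place of code of your own. Each camera call takes 0.05 s, during which the arm holds its last target. There are 200 camera calls.

### The job

Use the red prop rod to raise the amber flip cover of the microscope lamp unit: hook the rod's side peg under the cover's overhanging edge, lift the cover with it, and lower the rod's foot into the socket beside the cover until it rests on the bottom, gently, without dropping it or ramming it down, so that the cover stays propped open when you let go. Then turn the black knob under the cover clockwise fully to its stop and let go, leaving the cover propped. Do not disturb the bottle, the objective or the slide box.

Things in the scene. Friction and masses are not known exactly. Their poses are not given: they have to be found in the camera images.
- unit: White lamp unit fixed to the bench, 200 (x) x 185 (y) mm; origin on the bench under the knob bay, front -x, z up. Bay: floor at z 75 mm, open in front, 130 mm wide between side walls 128 mm high; back wall 130 mm high behind x = 85 mm. The right wall's outer face is at y = -75 mm; beside it, from x = -80 to +43 mm, is free space down to the bench.
- cover (a joint): Angle of the flip cover, rad: 0 closed (level), grows as it opens upward, stop at 1.5. It turns freely, weighs 0.1 to 0.18 kg and always falls shut unless propped.
- cover_hinge (a point): Middle of the cover's hinge line, in the unit at (85, 0, 130) mm; the line runs along the unit's y; this frame turns with the cover. The cover is a flat clear amber plate, black-edged, 4 mm thick; closed, its underside is level with this point and it spans unit x = -70 to +85 mm (free edge in front, 155 mm from the hinge) and unit y = -95 to +75 mm.
- cover_edge (a point): On the underside of the cover at its -y side edge, 120 mm from the hinge line; closed, in the unit at (-35, -95, 130) mm; turns with the cover. The cover overhangs the unit's right wall here by 20 mm: a place for the rod's peg to go under, from the -y side. To lift the rod's foot clear over the socket's mouth the peg has to slide out to about 130 to 140 mm from the hinge line.
- socket (a point): Mouth centre of the square socket in the aluminium block, in the unit at (59, -115, 155) mm, 26 mm in front of the hinge line. Axes as the unit's; the flared mouth narrows from 26 to 16 mm square over 8 mm, then straight down. Its bottom is hidden, 28 to 52 mm below the mouth, different every time, to be found by feel: a rubber pad (12 N/mm, firm after 2.5 mm).
- prop: Red prop rod, 0.08 to 0.17 kg: square post 14 x 14 x 145 mm, upright in its stand; origin at the centre of the foot's underside, z up the post (lowest 4 mm narrowed to 10 mm). Grip it above the peg (100 to 145 mm up). In the socket with its axes parallel to the unit's, its peg reaches 15 mm under the cover and holds it at about 1.2 to 1.35 rad (it may lean a little in the play).
- prop_peg (a point): End of the round steel peg, 10 mm in diameter, that sticks out of the rod along the rod's +y: 95 mm above the foot, 35 mm from the post's axis. Axes as the rod's.
- stand: Dark steel parking block 70 x 70 x 45 mm, fixed on the bench; origin at the centre of its underside. The rod stands loosely in its 15.6 mm square hole, 36 mm deep, its foot 9 mm above the bench, its axes parallel to the block's within the play.
- knob (a joint): Turn of the black knob, rad: grows clockwise seen from above; stop at 1.5. Starts at 0.05 to 0.45. Stiff: about 0.1 N m to turn, stays where left.
- knob_grip (a point): On the knob's axis at gripping height, in the unit at (-25, 0, 112) mm, 110 mm in front of the hinge line; turns with the knob. The knob is a disc 44 mm across, its top 23 mm below this point, carrying an upright grip bar along this frame's x: 42 mm long, 14 mm thick, from the disc to 7 mm above this point.
- oil_bottle: Bystander: amber bottle with white cap, 34 mm across, 75 mm high; origin at the underside.
- objective: Bystander: brass microscope objective standing on the bench, 34 mm across, 48 mm high; origin at the underside.
- slide_box: Bystander: blue slide box 100 x 85 x 32 mm; origin at the underside.
Mind the look-alikes: they are no part of the job. What is meant by the prop is not green or yellow, and is the larger of those in its own colour.

How it is judged:
On the way, in this order (a step that is already met when the one before it is completed fails the run):
1. the cover stands open on the rod, whose foot is down in the socket, and the fingers have let go of the rod (value of joint cover above 1.13 rad and z of prop in the frame of socket below -0.025 m and angle between prop's own z axis and vertical below 0.16 rad and contact force between the fingers and prop below 0.1 N and linear speed of prop below 0.02 m/s), for 0.3 s.
2. the knob is turned to its stop with the cover still propped (value of joint cover above 1.13 rad and z of prop in the frame of socket below -0.025 m and angle between prop's own z axis and vertical below 0.16 rad and value of joint knob above 1.42 rad), for 0.2 s.
At the end, for the whole second after the job is handed in: The knob is within 0.08 rad of its clockwise stop (over 1.42 rad); the cover stands open over 1.13 rad, at rest on the rod; the rod's foot is more than 25 mm below the socket's mouth, the rod upright within 0.16 rad, at rest and released (all of step 2 and linear speed of prop below 0.02 m/s and velocity of joint cover below 0.05 rad/s); the robot touches nothing.
It fails at once if the rod is pressed against the unit, its socket or its cover with over 30 N (contact force between prop and unit above 30 N).
It fails at once if the rod is let go in the socket before it rests on the bottom, and falls faster than 0.2 m/s (horizontal distance between prop and socket below 0.012 m and z of prop in the frame of socket below -0.003 m and contact force between the fingers and prop below 5 N and linear speed of prop above 0.2 m/s).
It fails at once if the small amber oil bottle is moved by over 20 mm (distance of oil_bottle from where it was at the start of the episode above 0.02 m).
It fails at once if the brass objective is moved by over 20 mm (distance of objective from where it was at the start of the episode above 0.02 m).
It fails at once if the blue slide box is moved by over 20 mm (distance of slide_box from where it was at the start of the episode above 0.02 m).
It also fails if it takes over 72 s, if anything falls off the work surface, if the arm or the gripper's body presses on something with over 40 N, if the wrist force passes 120 N, or if a joint passes its speed limit or range.

## Working session

There is one attempt and no reset: what is moved stays moved. The work goes in short steps, Python scripts to look and compute and a tool call to move; the robot and the scene stay as the last step left them, time stands still between calls to the robot, and variables do not carry over. Pictures are saved under pics/ and viewed, at most 10 in all, crops included, and the job is handed in when it is done.

Besides the shell and the picture viewer there is one more tool, called after "Call:" as name([rows], argument=value, ...), one row to a line, values as JSON. drive_tool: Moves the arm, as the interface text tells. Its arguments: {"type":"object","properties":{"steps":{"type":"array"},"squeeze":{"type":"number"}},"required":["steps"]}

```bash
mkdir -p pics; python3 - <<'E'
from bench import sensors, read_camera
import cv2,pickle
s=sensors.state();print({k:(v if not hasattr(v,'round') else v) for k,v in s.items()})
D={}
for n in ("scene","top","wrist"):
    d=read_camera(n);D[n]=d
    cv2.imwrite(f"pics/{n}0.png",d["pixels"][:,:,::-1]);print(n,d["k1"],d["K"],d["rvec"],d["tvec"])
pickle.dump(D,open("d0.pkl","wb"))
E
```

```text
{'time': 0.0, 'joints': array([-1.33173136,  0.70709042, -0.02761815,  1.48502765,  0.02195949,
        0.95086197, -0.07553502]), 'dq': array([ 0.00171239, -0.0011434 ,  0.00128748, -0.00012421, -0.00010712,
        0.00192475,  0.0010067 ]), 'joint_torque': array([-1.34784430e-03, -8.83214951e+01,  1.23436388e+00, -2.36175942e+01,
        1.68652728e-02,  6.37587800e-03,  9.94688747e-06]), 'tcp_pos': array([0.15924366, 0.55223062, 0.23082791]), 'ee_rot': array([-3.14050575e+00,  7.76924784e-07,  2.86077061e+00]), 'force': array([-1.01385139,  0.39043068,  0.34047765]), 'ft_torque': array([0.03835881, 0.06566159, 0.01433634]), 'gripper_force': 0.0, 'grip_width': 0.08558935942915687}
scene -0.043391003561463595 [[446.75206621   0.         323.09586162]
 [  0.         446.75206621 238.80672942]
 [  0.           0.           1.        ]] [ 2.26207281  0.59968031 -0.25325183] [-0.44588734 -0.10641119  1.11764878]
top 0.023591030725784445 [[453.10453637   0.         320.81173648]
 [  0.         453.10453637 248.94051994]
 [  0.           0.           1.        ]] [ 2.13980543 -2.16520741  0.1781303 ] [0.0149227  0.51313153 0.99131115]
wrist -0.07216659414501123 [[365.51428048   0.         317.00603685]
 [  0.         365.51428048 238.7379399 ]
 [  0.           0.           1.        ]] [-2.31570684 -1.73889976 -0.25608373] [-0.57433336 -0.03714374  0.37833061]
```

View pics/scene0.png

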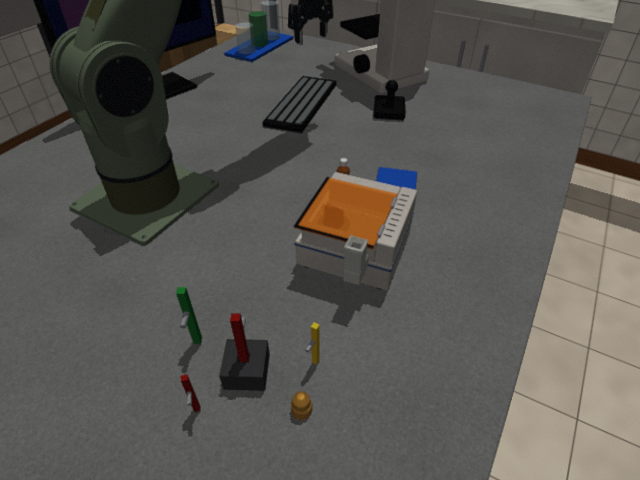

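View pics/top0.png

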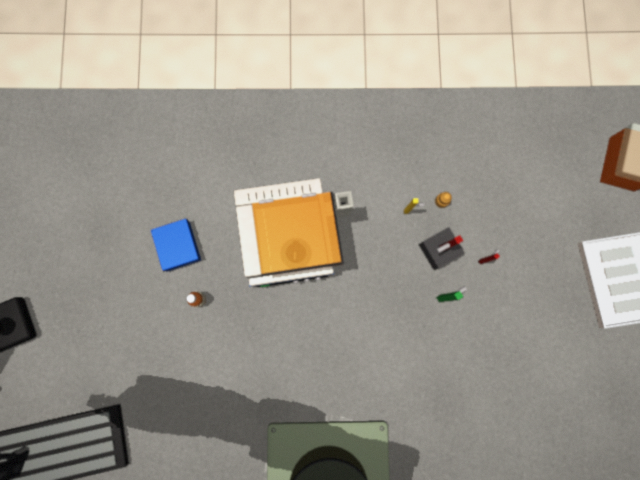

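```bash
python3 - <<'E'
import cv2,pickle,numpy as np
D=pickle.load(open("d0.pkl","rb"))
def tile(n,x,y,w,h):
    p=D[n]["pixels"][y:y+h,x:x+w,::-1]
    return cv2.resize(p,(400,600 if h*400//w>500 else 400),interpolation=cv2.INTER_CUBIC)
a=np.hstack([tile("top",235,175,130,130)[:400],tile("scene",290,160,130,130)[:400]])
cv2.imwrite("pics/cu.png",a)
b=np.hstack([tile("top",415,220,50,50),tile("scene",205,305,80,80)])
cv2.imwrite("pics/cs.png",b)
E
```

```text
(no output)
```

View pics/cu.png

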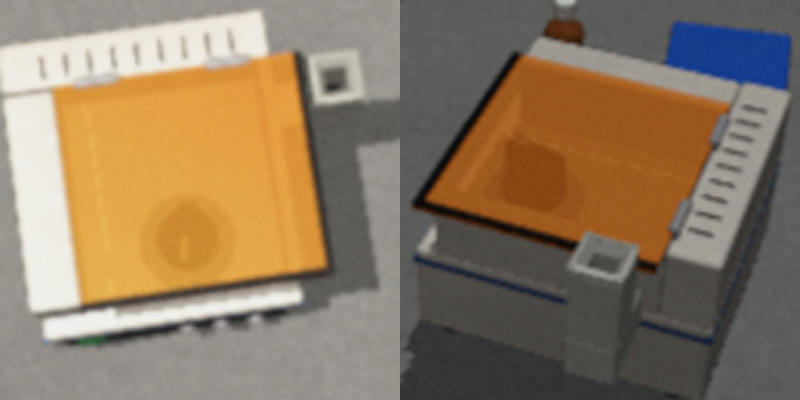

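View pics/cs.png

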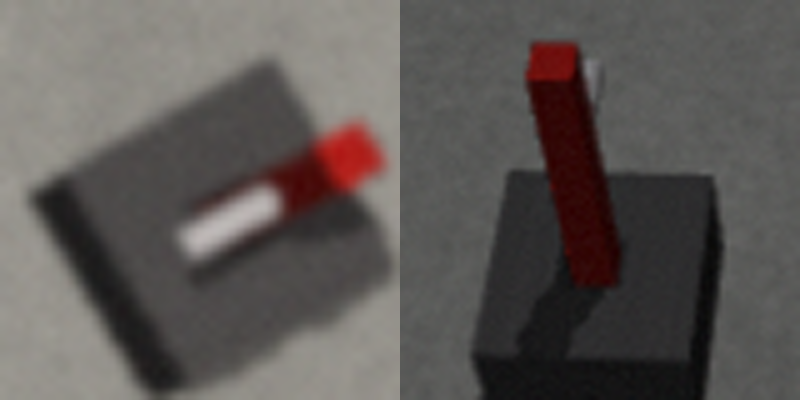

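```bash
cat > h.py <<'E'
import cv2,pickle,numpy as np
from scipy.optimize import least_squares
def proj(d,P):
    P=np.atleast_2d(P); R=cv2.Rodrigues(np.array(d["rvec"],float))[0]
    c=P@R.T+np.array(d["tvec"]); s=c[:,:2]/c[:,2:]
    s=s*(1+d["k1"]*(s**2).sum(1,keepdims=True))
    K=np.array(d["K"]); return s@K[:2,:2].T+K[:2,2]
def body(p,L):  # x,y,yaw
    L=np.atleast_2d(L)*1e-3; c,s=np.cos(p[2]),np.sin(p[2])
    return np.c_[p[0]+c*L[:,0]-s*L[:,1],p[1]+s*L[:,0]+c*L[:,1],L[:,2]]
def fit(D,obs,p0,o=None):
    f=lambda p:np.concatenate([(proj(D[n],body(p,L))-uv).ravel() for n,L,uv in obs])
    r=least_squares(f,p0,loss="soft_l1"); return r.x,r.fun.reshape(-1,2)
E
cat > m.py <<'E'
from h import *
D=pickle.load(open("d0.pkl","rb"))
def px(o,s,u): return np.array(o)+(np.array(u)+.5)/s-.5
s=400/130;T=lambda u:px((235,175),s,u);S=lambda u:px((290,160),s,u)
C={"fr":(-70,-95,134),"br":(85,-95,134),"fl":(-70,75,134),"bl":(85,75,134),"so":(59,-115,155)}
U=[("top",C["fr"],T((327,270))),("top",C["br"],T((298,52))),("top",C["fl"],T((79,305))),("top",C["bl"],T((53,90))),("top",C["so"],T((335,77))),
("scene",C["fr"],S((15,205))),("scene",C["br"],S((256,270))),("scene",C["fl"],S((118,53))),("scene",C["so"],S((202,256)))]
p,r=fit(D,U,(.5,0,.14));print("unit",p.round(4));print(r.round(1))
T=lambda u:px((415,220),8,u);S=lambda u:px((205,305),5,u)
q=[(-35,35,45),(35,35,45),(35,-35,45),(-35,-35,45)]
ST=[("top",q[0],T((185,388))),("top",q[1],T((68,180))),("top",q[2],T((270,60))),("top",q[3],T((392,265)))]
# order check: try all cyclic shifts
best=None
for k in range(4):
    o=[("top",q[(i+k)%4],ST[i][2]) for i in range(4)]
    a,rr=fit(D,o,(.45,-.3,.5))
    c=abs(rr).sum()
    if best is None or c<best[0]: best=(c,k,a,rr)
print("stand top",best[1],best[2].round(4));print(best[3].round(1))
qs=[(110,172),(315,178),(302,360),(72,355)]
b2=None
for k in range(4):
  for d in(1,-1):
    o=[("scene",q[(d*i+k)%4],S(qs[i])) for i in range(4)]
    a,rr=fit(D,o,best[2]); c=abs(rr).sum()
    if b2 is None or c<b2[0]: b2=(c,k,a,rr)
print("stand scene",b2[2].round(4));print(b2[3].round(1))
f=lambda P:np.concatenate([(proj(D["top"],[*P,.154])-T((354,157))).ravel(),(proj(D["scene"],[*P,.154])-S((153,61))).ravel()])
r=least_squares(f,(.45,-.3));print("rod top",r.x.round(4),r.fun.round(1))
R=[("top",(0,35,104),T((184,242))),("top",(0,0,154),T((354,157)))]
p,r=fit(D,R,best[2]);print("rod",p.round(4),r.round(1))
E
python3 m.py
```

```text
unit [0.5255 0.0699 0.1244]
[[ 1.4  1.3]
 [ 0.2 -0.6]
 [-0.6  1.2]
 [-1.  -2.5]
 [ 0.  -0.6]
 [-0.7 -0.6]
 [-0.1  0.6]
 [-0.2 -0. ]
 [ 0.6 -0.1]]
stand top 1 [ 0.5128 -0.2678  2.0697]
[[ 0.3  0.3]
 [-1.2 -0.6]
 [-0.2 -0.3]
 [ 0.8  0.6]]
stand scene [ 0.515  -0.2669  3.6494]
[[ 0.2  0. ]
 [ 0.1 -0.6]
 [-1.5  0.1]
 [ 0.7  0.5]]
rod top [ 0.5136 -0.2674] [-0.6 -0.3 -0.4  0.3]
rod [ 0.5134 -0.2694  0.4369] [[-0.4  0.2]
 [ 0.3 -0.2]]
```

```bash
cat >> h.py <<'E'
from scipy.spatial.transform import Rotation as Ro
def pose(s): return np.array(s["tcp_pos"]),Ro.from_euler("xyz",s["ee_rot"])
def go(s,xyz,yaw,roll=np.pi,pitch=0):
    p,R=pose(s); t=R.inv().apply(np.array(xyz)-p)
    w=(R.inv()*Ro.from_euler("xyz",[roll,pitch,yaw])).as_rotvec()
    print("shift",t.round(4),"turn",w.round(3)); return t,w
E
python3 - <<'E'
from h import *
from bench import sensors
D=pickle.load(open("d0.pkl","rb"));d=D["wrist"]
p,R=pose(sensors.state())
Rc=cv2.Rodrigues(d["rvec"])[0];c=-Rc.T@d["tvec"]
print("cam in tool",R.inv().apply(c-p).round(4)); print("cam axes in tool\n",(R.inv().as_matrix()@Rc.T).round(3))
s=sensors.state()
go(s,(.47,.05,.36),1.70)
E
```

```text
cam in tool [ 0.0727 -0.0003 -0.1417]
cam axes in tool
 [[-0.002 -0.957 -0.289]
 [ 1.    -0.002 -0.   ]
 [-0.    -0.289  0.957]]
shift [-0.4377 -0.3966 -0.1287] turn [-1.000e-03  1.000e-03  1.161e+00]
```

Call:
drive_tool([
  [[-0.44,-0.4,-0.13,0,0,1.16,1],[-0.44,-0.4,-0.13,0,0,1.16,1],[-0.44,-0.4,-0.13,0,0,1.16,1],[-0.44,-0.4,-0.13,0,0,1.16,1],[-0.44,-0.4,-0.13,0,0,1.16,1],[-0.44,-0.4,-0.13,0,0,1.16,1],[-0.44,-0.4,-0.13,0,0,1.16,1],[-0.44,-0.4,-0.13,0,0,1.16,1],[-0.44,-0.4,-0.13,0,0,1.16,1],[-0.44,-0.4,-0.13,0,0,1.16,1],[-0.44,-0.4,-0.13,0,0,1.16,1],[-0.44,-0.4,-0.13,0,0,1.16,1]],
])

```text
time: 1.65
tcp_pos: [0.471, 0.0467, 0.3611]
ee_rot: [-3.141, -0.0, 1.701]
force: [0.1, 0.3, 0.4]
grip_width: 0.0853
gripper_force: 0.0
```

```bash
python3 - <<'E'
from h import *
from bench import sensors,read_camera
d=read_camera("wrist");pickle.dump(d,open("w1.pkl","wb"))
cv2.imwrite("pics/w1.png",d["pixels"][:,:,::-1])
s=sensors.state();print(s["time"],s["tcp_pos"],s["ee_rot"],s["joints"].round(2))
p=(.5255,.0699,.1244)
for L in [(-70,-95,134),(85,-95,134),(-70,75,134),(85,75,134),(59,-115,155)]: print(L,proj(d,body(p,L)).round(1))
go(s,(.514,-.268,.30),2.07)
E
```

```text
1.7 [0.4708452  0.04702517 0.36108436] [-3.14098738e+00 -3.15864986e-04  1.70189862e+00] [-0.37  0.43  0.34  1.59 -0.16  1.15  0.14]
(-70, -95, 134) [[304.3 274.5]]
(85, -95, 134) [[445.7 274.8]]
(-70, 75, 134) [[303.3 109.8]]
(85, 75, 134) [[462.9 112. ]]
(59, -115, 155) [[426.  299.9]]
shift [-0.318   0.0016  0.061 ] turn [-0.001 -0.    -0.368]
```

View pics/w1.png

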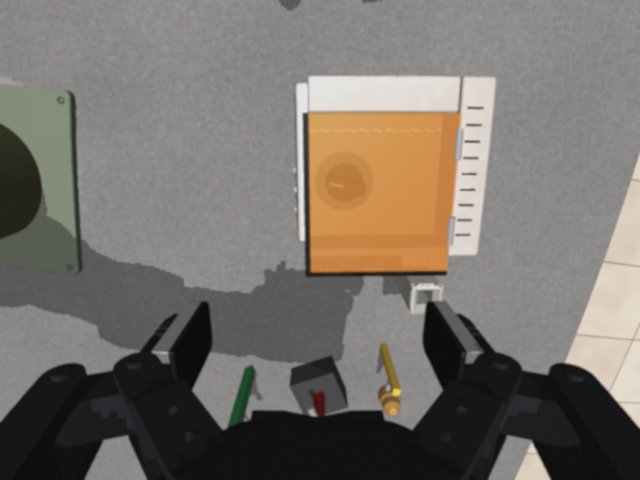

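```bash
python3 - <<'E'
from h import *
d=pickle.load(open("w1.pkl","rb"))
p=d["pixels"][195:320,295:470,::-1]
cv2.imwrite("pics/w1c.png",cv2.resize(p,None,fx=4.5,fy=4.5,interpolation=cv2.INTER_CUBIC))
E
```

```text
(no output)
```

View pics/w1c.png

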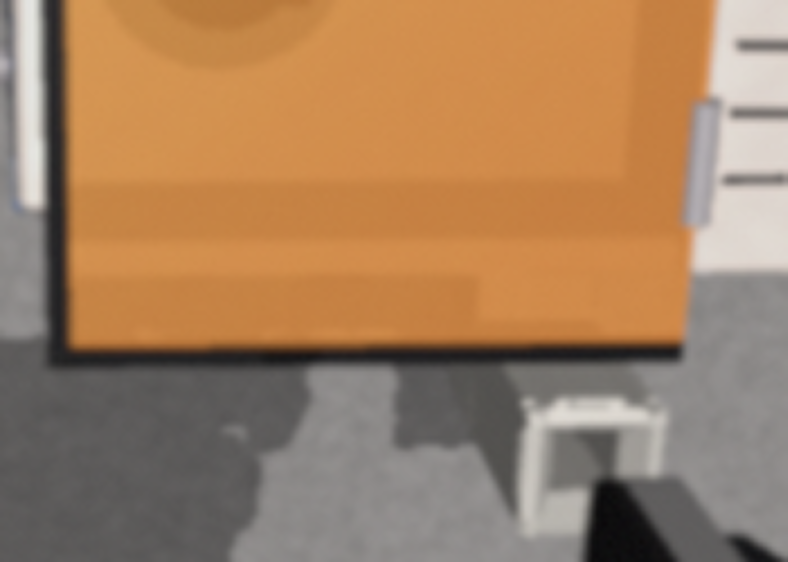

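Call:
drive_tool([
  [[-0.318,0.0,0.06,0,0,-0.37,1],[-0.318,0.0,0.06,0,0,-0.37,1],[-0.318,0.0,0.06,0,0,-0.37,1],[-0.318,0.0,0.06,0,0,-0.37,1],[-0.318,0.0,0.06,0,0,-0.37,1],[-0.318,0.0,0.06,0,0,-0.37,1],[-0.318,0.0,0.06,0,0,-0.37,1],[-0.318,0.0,0.06,0,0,-0.37,1]],
])

```text
time: 2.7
tcp_pos: [0.5129, -0.2675, 0.3014]
ee_rot: [3.141, -0.0, 2.073]
force: [-0.4, 0.4, 0.9]
grip_width: 0.0854
gripper_force: 0.0
```

```bash
python3 - <<'E'
from h import *
from bench import sensors,read_camera
d=read_camera("wrist");pickle.dump(d,open("w2.pkl","wb"))
cv2.imwrite("pics/w2.png",d["pixels"][:,:,::-1])
s=sensors.state();print(s["time"],s["tcp_pos"],s["ee_rot"])
p=(.5138,-.268,.50)
for L in [(0,0,154),(7,7,154),(-7,7,154),(0,35,104),(-35,35,45),(35,35,45),(35,-35,45),(-35,-35,45)]: print(L,proj(d,body(p,L)).round(1))
E
```

```text
2.75 [ 0.51289608 -0.26753102  0.30160209] [ 3.14109408e+00 -1.47317888e-04  2.07280240e+00]
(0, 0, 154) [[317.1 222.9]]
(7, 7, 154) [[325.8 214.5]]
(-7, 7, 154) [[308.5 214.5]]
(0, 35, 104) [[317.1 172.7]]
(-35, 35, 45) [[284.5 166.5]]
(35, 35, 45) [[349.5 166.5]]
(35, -35, 45) [[348.  229.2]]
(-35, -35, 45) [[286.  229.2]]
```

View pics/w2.png

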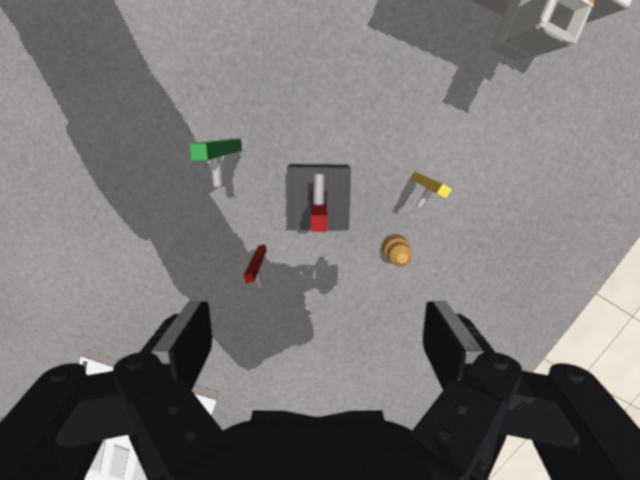

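Call:
drive_tool([
  [[-0.001,0.0015,0.05,0,0,0,0.6],[-0.001,0.0015,0.11,0,0,0,0.6],[-0.001,0.0015,0.15,0,0,0,0.6],[-0.001,0.0015,0.18,0,0,0,0.6],[-0.001,0.0015,0.18,0,0,0,0.6],[-0.001,0.0015,0.18,0,0,0,0],[-0.001,0.0015,0.18,0,0,0,0],[-0.001,0.0015,0.18,0,0,0,0],[-0.001,0.0015,0.18,0,0,0,0],[-0.001,0.0015,0.18,0,0,0,0],[-0.001,0.0015,0.18,0,0,0,0],[-0.001,0.0015,0.18,0,0,0,0]],
], squeeze=40)

```text
time: 4.25
tcp_pos: [0.5149, -0.2695, 0.1227]
ee_rot: [3.14, 0.002, 2.071]
force: [0.4, 0.7, 7.5]
grip_width: 0.0136
gripper_force: 39.8
```

```bash
cat > m2.py <<'E'
exec(open("m.py").read().split('p,r=fit')[0])
D["w"]=pickle.load(open("w1.pkl","rb"))
W=[("w",C["fr"],(306.5,276.3)),("w",C["br"],(446.5,274.3)),("w",C["fl"],(303.5,112)),("w",C["bl"],(461,112)),("w",C["so"],(426.6,299.5))]
for o in (U,W,U+W):
    p,r=fit(D,o,(.5255,.07,.12));print(p.round(4));
print(r.round(1))
from bench import sensors
s=sensors.state();print(s["tcp_pos"],s["ee_rot"],s["grip_width"],s["gripper_force"])
E
python3 m2.py
```

```text
[0.5255 0.0699 0.1244]
[0.5256 0.0689 0.1377]
[0.5255 0.0692 0.1341]
[[ 2.   0.8]
 [ 0.1 -1. ]
 [ 0.1  1.5]
 [-1.  -2.1]
 [ 0.  -1.1]
 [-0.6 -0. ]
 [ 0.3  0.7]
 [-0.8  0.3]
 [ 1.1  0.1]
 [-1.5 -0.6]
 [-0.   0.4]
 [-1.  -0.7]
 [ 1.  -0.2]
 [ 0.3  0.6]]
[ 0.51492969 -0.26948296  0.12273878] [3.14016834e+00 1.83995829e-03 2.07091772e+00] 0.01360194960370349 39.7688752412796
```

Call:
drive_tool([
  [[0,0,-0.01,0,0,0,0],[0,0,-0.03,0,0,0,0],[0,0,-0.06,0,0,0,0],[0,0,-0.1,0,0,-0.1,0],[0,0,-0.13,0,0,-0.25,0],[0,0,-0.14,0,0,-0.366,0],[0,0,-0.14,0,0,-0.366,0],[0,0,-0.14,0,0,-0.366,0]],
])

```text
time: 5.25
tcp_pos: [0.5141, -0.2691, 0.2611]
ee_rot: [-3.141, -0.0, 2.434]
force: [0.1, 0.3, -1.3]
grip_width: 0.0136
gripper_force: 39.2
```

```bash
python3 - <<'E'
from h import *
from bench import sensors,read_camera
d=read_camera("wrist");pickle.dump(d,open("w3.pkl","wb"))
s=sensors.state();print(s["time"],s["tcp_pos"],s["ee_rot"],s["force"],s["grip_width"])
p,R=pose(s)
# predictions: rod in tool frame: foot at TCP+0.1137 z; rod axis offset o along tool x ; rod y = tool x
for o in (0,.002):
  for L in [(0,0,145),(0,7,145),(0,-7,145),(0,35,95),(0,0,0)]:
    t=[L[1]/1e3+o,-L[0]/1e3,.1137-L[2]/1e3]   # tool y = -? x
    print(o,L,proj(d,p+R.apply(t)).round(1))
c=d["pixels"][120:320,200:440,::-1]
cv2.imwrite("pics/w3c.png",cv2.resize(c,None,fx=3,fy=3,interpolation=cv2.INTER_CUBIC))
E
```

```text
5.3 [ 0.51404692 -0.26914949  0.26091437] [-3.14117187e+00 -7.82780374e-04  2.43448422e+00] [ 0.45846935  1.28615669 -1.32804604] 0.013546894013862115
0 (0, 0, 145) [[316.9 346.4]]
0 (0, 7, 145) [[316.9 328.8]]
0 (0, -7, 145) [[317.  363.3]]
0 (0, 35, 95) [[316.7 215.7]]
0 (0, 0, 0) [[316.9 232.8]]
0.002 (0, 0, 145) [[316.9 341.4]]
0.002 (0, 7, 145) [[316.9 323.6]]
0.002 (0, -7, 145) [[317.  358.5]]
0.002 (0, 35, 95) [[316.7 211.4]]
0.002 (0, 0, 0) [[316.9 230.2]]
```

View pics/w3c.png

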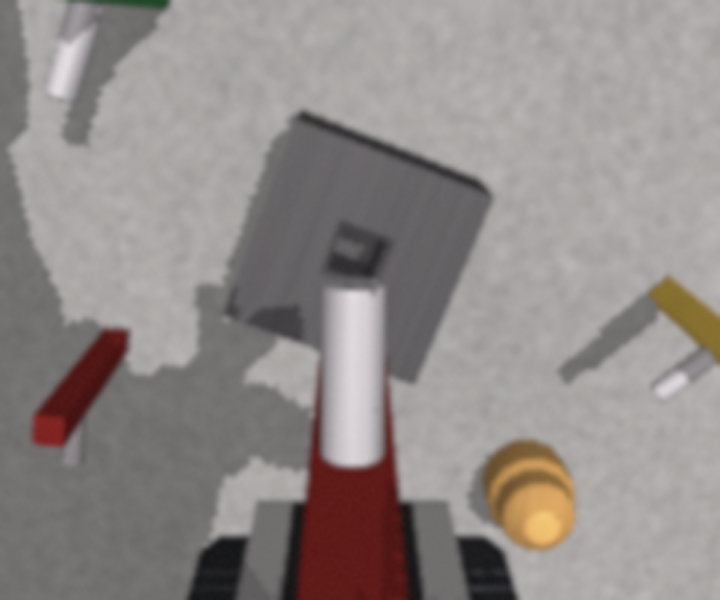

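```bash
cat >> h.py <<'E'
UN=(.5256,.0692,.134); YW=UN[2]+np.pi/2
def gu(s,x,y,foot,off=.1137,yaw=YW):  # unit mm
    P=body(UN,(x,y,foot))[0]; return go(s,P+[0,0,off],yaw)
def mu(s):
    p,_=pose(s);c,n=np.cos(UN[2]),np.sin(UN[2]);d=p[:2]-UN[:2]
    return np.array([c*d[0]+n*d[1],-n*d[0]+c*d[1],p[2]-.1137])*1e3
E
python3 - <<'E'
from h import *
from bench import sensors
s=sensors.state();print(mu(s))
gu(s,-35,-155,147);gu(s,-35,-155,20);gu(s,-35,-115,20)
E
```

```text
[ -56.65278542 -333.77284275  147.2143687 ]
shift [0.1188 0.1353 0.0003] turn [-0.001 -0.001  0.73 ]
shift [0.1187 0.1354 0.1273] turn [-0.001 -0.001  0.73 ]
shift [0.1485 0.162  0.1273] turn [-0.001 -0.001  0.73 ]
```

Call:
drive_tool([
  [[0.04,0.045,0,0,0,0.2,0],[0.08,0.09,0,0,0,0.4,0],[0.119,0.135,0,0,0,0.58,0],[0.119,0.135,0,0,0,0.73,0],[0.119,0.135,0.02,0,0,0.73,0],[0.119,0.135,0.05,0,0,0.73,0],[0.119,0.135,0.09,0,0,0.73,0],[0.119,0.135,0.12,0,0,0.73,0],[0.119,0.135,0.127,0,0,0.73,0],[0.119,0.135,0.127,0,0,0.73,0]],
])

```text
time: 6.55
tcp_pos: [0.5112, -0.0894, 0.1347]
ee_rot: [-3.141, 0.0, 1.706]
force: [-0.1, 0.5, -0.7]
grip_width: 0.0132
gripper_force: 39.4
```

```bash
python3 - <<'E'
from h import *
from bench import sensors
s=sensors.state();print(s["time"],mu(s),s["ee_rot"],s["force"])
gu(s,-35,-115,20);gu(s,-35,-115,32)
E
```

```text
6.55 [ -35.50734648 -155.29513976   20.96057014] [-3.14142771e+00  2.40496208e-04  1.70604081e+00] [-0.09475963  0.51700369 -0.73625656]
shift [0.0403 0.0006 0.001 ] turn [-0.     0.     0.001]
shift [ 0.0403  0.0006 -0.011 ] turn [-0.     0.     0.001]
```

Call:
drive_tool([
  [[0.02,0.0005,0,0,0,0,0],[0.04,0.0005,0,0,0,0,0],[0.04,0.0005,0,0,0,0,0],[0.04,0.0005,-0.004,0,0,0,0],[0.04,0.0005,-0.008,0,0,0,0],[0.04,0.0005,-0.012,0,0,0,0],[0.04,0.001,-0.02,0,0,0,0],[0.04,0.0015,-0.03,0,0,0,0],[0.04,0.003,-0.04,0,0,0,0],[0.04,0.003,-0.04,0,0,0,0],[0.04,0.003,-0.04,0,0,0,0]],
])

```text
time: 7.92
tcp_pos: [0.5086, -0.0493, 0.1742]
ee_rot: [-3.141, 0.0, 1.707]
force: [0.5, 0.1, -1.8]
grip_width: 0.0133
gripper_force: 39.3
```

```bash
python3 - <<'E'
from h import *
from bench import sensors,read_camera
d=read_camera("scene");pickle.dump(d,open("s4.pkl","wb"))
s=sensors.state();print(s["time"],mu(s),s["ee_rot"],s["force"])
c=d["pixels"][130:330,250:490,::-1]
cv2.imwrite("pics/s4c.png",cv2.resize(c,None,fx=3,fy=3,interpolation=cv2.INTER_CUBIC))
E
```

```text
7.975 [ -32.75063587 -115.14909573   60.37455174] [-3.14121889e+00 -3.07100438e-06  1.70675930e+00] [ 0.04982558 -0.22968154 -2.38370284]
```

View pics/s4c.png

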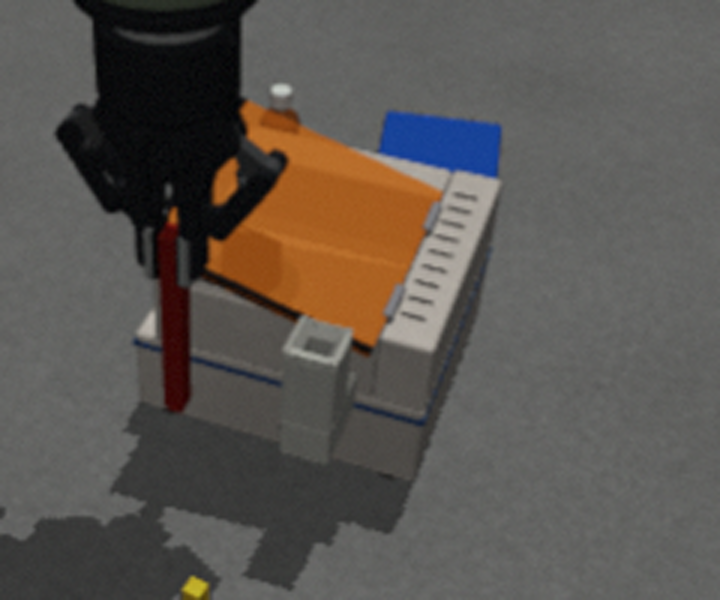

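Call:
drive_tool([
  [[0,0.0025,-0.0146,0,0,0,0],[0,0.006,-0.0276,0,0,0,0],[0,0.011,-0.0396,0,0,0,0],[0,0.016,-0.05,0,0,0,0],[0,0.022,-0.06,0,0,0,0],[0,0.0277,-0.068,0,0,0,0],[0,0.033,-0.075,0,0,0,0],[0,0.0385,-0.082,0,0,0,0],[0,0.0435,-0.088,0,0,0,0],[0,0.049,-0.093,0,0,0,0],[0,0.055,-0.098,0,0,0,0],[0,0.0645,-0.1055,0,0,0,0],[0,0.0645,-0.1065,0,0,0,0],[0,0.0707,-0.1065,0,0,0,0],[0,0.0777,-0.1065,0,0,0,0],[0,0.0847,-0.1065,0,0,0,0],[0,0.0917,-0.1065,0,0,0,0],[0,0.0917,-0.1065,0,0,0,0],[0,0.0917,-0.1065,0,0,0,0]],
])

```text
time: 10.35
tcp_pos: [0.5994, -0.0369, 0.2808]
ee_rot: [-3.141, 0.0, 1.707]
force: [0.5, 0.0, -1.4]
grip_width: 0.0136
gripper_force: 39.4
```

```bash
python3 - <<'E'
from h import *
from bench import sensors,read_camera
d=read_camera("scene");pickle.dump(d,open("s5.pkl","wb"))
s=sensors.state();print(s["time"],mu(s),s["ee_rot"],s["force"])
c=d["pixels"][100:300,270:510,::-1]
for L in [(59,-115,155)]: print(proj(d,body(UN,L)))
m=mu(s); print("foot",proj(d,body(UN,m)))
a=cv2.resize(c,None,fx=3,fy=3,interpolation=cv2.INTER_CUBIC)
cv2.imwrite("pics/s5c.png",a)
E
```

```text
10.4 [  58.8874567  -115.05575832  167.15417638] [-3.14148070e+00  1.08434891e-04  1.70665359e+00] [-0.58314121  0.13242156 -1.52473669]
[[356.44987814 243.01495843]]
foot [[356.77015895 237.90414375]]
```

View pics/s5c.png

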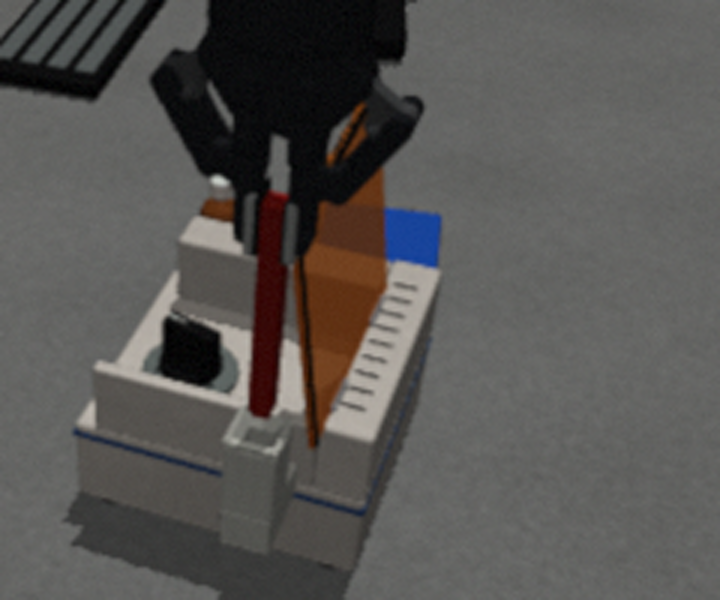

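Call:
drive_tool([
  [[0,0,0.005,0,0,0,0],[0,0,0.01,0,0,0,0],[0,0,0.013,0,0,0,0],[0,0,0.015,0,0,0,0],[0,0,0.017,0,0,0,0],[0,0,0.017,0,0,0,0]],
])

```text
time: 11.15
tcp_pos: [0.5994, -0.0369, 0.2637]
ee_rot: [-3.141, 0.0, 1.707]
force: [-0.5, 0.7, -1.6]
grip_width: 0.0134
gripper_force: 39.4
```

Call:
drive_tool([
  [[0,0,0.0015,0,0,0,0],[0,0,0.003,0,0,0,0],[0,0,0.003,0,0,0,0]],
])

```text
time: 11.52
tcp_pos: [0.5995, -0.0369, 0.2607]
ee_rot: [-3.141, 0.0, 1.707]
force: [-0.0, -0.6, -2.0]
grip_width: 0.0129
gripper_force: 39.4
```

Call:
drive_tool([
  [[0,0,0.0015,0,0,0,0],[0,0,0.003,0,0,0,0],[0,0,0.003,0,0,0,0]],
])

```text
time: 11.9
tcp_pos: [0.5994, -0.0369, 0.2577]
ee_rot: [-3.141, 0.0, 1.707]
force: [-0.1, 0.4, -1.5]
grip_width: 0.0131
gripper_force: 39.4
```

Call:
drive_tool([
  [[0,0,0.0015,0,0,0,0],[0,0,0.003,0,0,0,0],[0,0,0.003,0,0,0,0]],
])

```text
time: 12.28
tcp_pos: [0.5994, -0.037, 0.2547]
ee_rot: [-3.141, 0.0, 1.707]
force: [-0.1, -1.0, -2.2]
grip_width: 0.0132
gripper_force: 39.4
```

Call:
drive_tool([
  [[0,0,0.0015,0,0,0,0],[0,0,0.003,0,0,0,0],[0,0,0.003,0,0,0,0]],
])

```text
time: 12.65
tcp_pos: [0.5994, -0.0369, 0.2517]
ee_rot: [-3.141, 0.0, 1.707]
force: [1.1, -1.7, -2.1]
grip_width: 0.0134
gripper_force: 39.3
```

Call:
drive_tool([
  [[0,0,0.0015,0,0,0,0],[0,0,0.003,0,0,0,0],[0,0,0.003,0,0,0,0]],
])

```text
time: 13.02
tcp_pos: [0.5994, -0.0369, 0.2487]
ee_rot: [-3.141, 0.0, 1.707]
force: [0.5, -2.6, -1.8]
grip_width: 0.0132
gripper_force: 39.3
```

Call:
drive_tool([
  [[-0.0005,0,0.0015,0,0,0,0],[-0.0005,0,0.003,0,0,0,0],[-0.0005,0,0.003,0,0,0,0]],
])

```text
time: 13.4
tcp_pos: [0.5995, -0.0373, 0.2456]
ee_rot: [-3.141, -0.0, 1.707]
force: [0.3, -0.3, -2.3]
grip_width: 0.0132
gripper_force: 39.4
```

Call:
drive_tool([
  [[-0.0003,0,0.0015,0,0,0,0],[-0.0003,0,0.003,0,0,0,0],[-0.0003,0,0.003,0,0,0,0]],
])

```text
time: 13.78
tcp_pos: [0.5995, -0.0376, 0.2427]
ee_rot: [-3.141, -0.0, 1.707]
force: [0.9, 0.1, -1.8]
grip_width: 0.0133
gripper_force: 39.5
```

Call:
drive_tool([
  [[0,0,0.0008,0,0,0,0],[0,0,0.0015,0,0,0,0],[0,0,0.0015,0,0,0,0]],
])

```text
time: 14.15
tcp_pos: [0.5996, -0.0377, 0.2413]
ee_rot: [-3.141, 0.0, 1.707]
force: [-0.9, -0.2, -1.2]
grip_width: 0.0134
gripper_force: 39.5
```

Good; continue in 1.5 mm steps with a force check after each.

Call:
drive_tool([
  [[0,0,0.0008,0,0,0,0],[0,0,0.0015,0,0,0,0],[0,0,0.0015,0,0,0,0]],
])

```text
time: 14.52
tcp_pos: [0.5996, -0.0377, 0.2398]
ee_rot: [-3.142, 0.0, 1.707]
force: [-0.0, 0.7, -1.2]
grip_width: 0.0135
gripper_force: 39.5
```

Call:
drive_tool([
  [[0,0,0.0005,0,0,0,0],[0,0,0.001,0,0,0,0],[0,0,0.001,0,0,0,0]],
])

```text
time: 14.9
tcp_pos: [0.5996, -0.0377, 0.2388]
ee_rot: [-3.141, 0.0, 1.707]
force: [0.0, -0.7, -1.8]
grip_width: 0.0132
gripper_force: 39.5
```

Call:
drive_tool([
  [[0,0,0.001,0,0,0,0],[0,0,0.0018,0,0,0,0],[0,0,0.0018,0,0,0,0]],
])

```text
time: 15.28
tcp_pos: [0.5995, -0.0377, 0.2369]
ee_rot: [-3.141, 0.0, 1.707]
force: [-1.2, -0.4, -1.1]
grip_width: 0.013
gripper_force: 39.5
```

Call:
drive_tool([
  [[0,0,0.001,0,0,0,0],[0,0,0.0018,0,0,0,0],[0,0,0.0018,0,0,0,0]],
])

```text
time: 15.65
tcp_pos: [0.5996, -0.0377, 0.2352]
ee_rot: [-3.141, 0.0, 1.707]
force: [-0.1, 0.3, -2.2]
grip_width: 0.0133
gripper_force: 39.5
```

Call:
drive_tool([
  [[0,0,0.001,0,0,0,0],[0,0,0.0018,0,0,0,0],[0,0,0.0018,0,0,0,0]],
])

```text
time: 16.02
tcp_pos: [0.5996, -0.0377, 0.2333]
ee_rot: [-3.141, 0.0, 1.707]
force: [-0.2, 0.1, -1.6]
grip_width: 0.0136
gripper_force: 39.5
```

Call:
drive_tool([
  [[0,0,0.001,0,0,0,0],[0,0,0.0018,0,0,0,0],[0,0,0.0018,0,0,0,0]],
])

```text
time: 16.4
tcp_pos: [0.5996, -0.0377, 0.2315]
ee_rot: [-3.141, 0.0, 1.707]
force: [-0.4, -0.4, -1.5]
grip_width: 0.0132
gripper_force: 39.5
```

Call:
drive_tool([
  [[0,0,0.001,0,0,0,0],[0,0,0.0018,0,0,0,0],[0,0,0.0018,0,0,0,0]],
])

```text
time: 16.77
tcp_pos: [0.5996, -0.0377, 0.2297]
ee_rot: [-3.141, 0.0, 1.707]
force: [-0.1, 0.0, -0.9]
grip_width: 0.0133
gripper_force: 39.5
```

Call:
drive_tool([
  [[0,0,0.001,0,0,0,0],[0,0,0.0018,0,0,0,0],[0,0,0.0018,0,0,0,0]],
])

```text
time: 17.15
tcp_pos: [0.5996, -0.0377, 0.2279]
ee_rot: [-3.141, 0.0, 1.707]
force: [0.3, -1.0, -1.9]
grip_width: 0.0132
gripper_force: 39.5
```

Call:
drive_tool([
  [[0,0,0.001,0,0,0,0],[0,0,0.0018,0,0,0,0],[0,0,0.0018,0,0,0,0]],
])

```text
time: 17.52
tcp_pos: [0.5995, -0.0377, 0.2261]
ee_rot: [-3.141, 0.0, 1.707]
force: [-0.4, -0.5, -1.1]
grip_width: 0.0133
gripper_force: 39.5
```

Depth about 43 mm, no contact yet.

Call:
drive_tool([
  [[0,0,0.001,0,0,0,0],[0,0,0.0018,0,0,0,0],[0,0,0.0018,0,0,0,0]],
])

```text
time: 17.9
tcp_pos: [0.5996, -0.0377, 0.2243]
ee_rot: [-3.141, 0.0, 1.707]
force: [0.0, 0.7, -1.2]
grip_width: 0.0134
gripper_force: 39.5
```

Call:
drive_tool([
  [[0,0,0.001,0,0,0,0],[0,0,0.0018,0,0,0,0],[0,0,0.0018,0,0,0,0]],
])

```text
time: 18.27
tcp_pos: [0.5996, -0.0377, 0.2226]
ee_rot: [-3.141, 0.0, 1.707]
force: [-0.6, 0.2, -1.8]
grip_width: 0.0137
gripper_force: 39.4
```

Call:
drive_tool([
  [[0,0,0.001,0,0,0,0],[0,0,0.0018,0,0,0,0],[0,0,0.0018,0,0,0,0]],
])

```text
time: 18.65
tcp_pos: [0.5997, -0.0377, 0.221]
ee_rot: [3.141, 0.0, 1.707]
force: [-0.6, 0.7, 3.6]
grip_width: 0.0134
gripper_force: 40.1
```

Call:
drive_tool([
  [[0,0,0.0005,0,0,0,0],[0,0,0.0005,0,0,0,0]],
])

```text
time: 18.9
tcp_pos: [0.5997, -0.0378, 0.2207]
ee_rot: [3.141, 0.0, 1.707]
force: [-0.9, 1.5, 5.9]
grip_width: 0.0132
gripper_force: 40.6
```

Call:
drive_tool([
  [[0,0,0.0003,0,0,0,0.1],[0,0,0.0003,0,0,0,0.2],[0,0,0.0003,0,0,0,0.35],[0,0,0.0003,0,0,0,0.4],[0,0,0.0003,0,0,0,0.4],[0,0,0.0003,0,0,0,0.4]],
])

```text
time: 19.65
tcp_pos: [0.5996, -0.0377, 0.22]
ee_rot: [-3.142, 0.0, 1.707]
force: [-0.0, -0.6, 0.9]
grip_width: 0.0342
gripper_force: 0.0
```

```bash
python3 - <<'E'
from h import *
from bench import sensors,read_camera
d=read_camera("scene");pickle.dump(d,open("s6.pkl","wb"))
s=sensors.state();print(s["time"],mu(s),s["ee_rot"],s["force"],s["gripper_force"],s["grip_width"])
c=d["pixels"][100:300,270:510,::-1]
cv2.imwrite("pics/s6c.png",cv2.resize(c,None,fx=3,fy=3,interpolation=cv2.INTER_CUBIC))
E
```

```text
19.7 [  59.05476737 -115.79981441  106.3084719 ] [-3.14157359e+00  8.62895617e-05  1.70679546e+00] [-0.02952639  0.47679867  0.09363373] 0.0 0.03372809068369357
```

View pics/s6c.png

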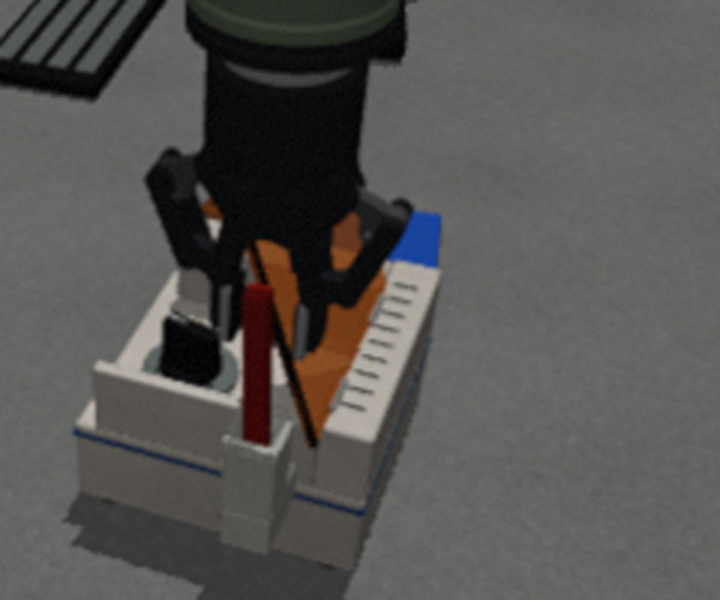

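Call:
drive_tool([
  [[0,0,-0.02,0,0,0,0.4],[0,0,-0.06,0,0,0,0.4],[0,0,-0.1,0,0,0,0.4],[0,0,-0.14,0,0,0,0.4],[0.03,-0.04,-0.14,0,0,-0.17,0.4],[0.07,-0.08,-0.14,0,0,-0.34,0.4],[0.116,-0.119,-0.14,0,0,-0.5,0.4],[0.116,-0.119,-0.14,0,0,-0.67,0.4],[0.116,-0.119,-0.14,0,0,-0.84,0.4],[0.116,-0.119,-0.14,0,0,-1.0,0.4],[0.116,-0.119,-0.14,0,0,-1.15,0.4],[0.116,-0.119,-0.14,0,0,-1.3,0.4],[0.116,-0.119,-0.14,0,0,-1.3,0.4],[0.116,-0.119,-0.14,0,0,-1.3,0.4]],
])

```text
time: 21.45
tcp_pos: [0.466, 0.0611, 0.36]
ee_rot: [-3.142, 0.0, 3.003]
force: [-0.4, 0.1, 0.6]
grip_width: 0.0339
gripper_force: 0.0
```

```bash
python3 - <<'E'
from h import *
from bench import sensors,read_camera
d=read_camera("wrist");pickle.dump(d,open("w7.pkl","wb"))
s=sensors.state();print(s["time"],mu(s),s["ee_rot"],s["force"],s["joints"].round(2))
# rectify plane z=119 (bar top) around knob, 0.5mm/px
g=np.arange(-35,35,.5); X,Y=np.meshgrid(g,g)
uv=proj(d,body(UN,np.c_[X.ravel()-25,Y.ravel(),np.full(X.size,119)])).astype(np.float32).reshape(*X.shape,2)
im=cv2.remap(d["pixels"],uv[...,0],uv[...,1],cv2.INTER_LINEAR)
gr=im.max(2); print(np.percentile(gr,[1,5,10,20,30,50]))
for t in (30,40,50,60):
    m=(gr<t).astype(np.uint8); n,l,st,_=cv2.connectedComponentsWithStats(m)
    if n<2: continue
    k=1+st[1:,4].argmax(); pts=np.argwhere(l==k)[:,::-1].astype(np.float32)
    (c,wh,a)=cv2.minAreaRect(pts); b=cv2.boxPoints((c,wh,a)); e=max((b[1]-b[0],b[2]-b[1]),key=np.linalg.norm)
    print(t,len(pts)*.25,"c",np.array(c)*.5-35,"wh",np.array(wh)*.5,"ang",np.arctan2(e[1],e[0])%np.pi)
for r in gr[20:120:3]: print("".join(" .:-=+*#%@"[min(9,int(v)//20)] for v in r[20:120:2]))
E
```

```text
21.5 [-6.01864965e+01 -5.52602671e-02  2.46329989e+02] [-3.14144807e+00  3.60556399e-05  3.00379513e+00] [ 0.05153928 -0.03659131 -0.18692678] [-0.23  0.41  0.05  1.6  -0.02  1.13  1.26]
[ 22.  29.  40.  55. 134. 163.]
30 275.0 c [-12.64731026  -5.26592827] wh [15.7052536  35.78750992] ang 2.557957
40 429.0 c [-8.82786179 -6.55172348] wh [20.32941437 43.361866  ] ang 2.671616
50 830.5 c [-5.59628677 -1.49716187] wh [43.96711731 31.47076035] ang 0.18919903
60 1085.25 c [-7.12499619 -1.625     ] wh [37.83021164 42.42640686] ang 2.3561945
############################%%@@@@@@@@@@@@@@@@@@@@
##############################%%@@@@@@@@@@@@@@@@@@
#############%##################%%@@@@@@@@@@@@@@@@
###############******############%%@@@@@@@@@@@@@@@
#######***++++====-==++**###***####%%@@@@@@@@@@@@@
#####*+==--:::::::::::-==+**+++*#####%@@@@@@@@@@@@
##*++=--:::::::::::::::::---==+**#####%@@@@@@@@@@@
#*+--::::::::::.............:-=+*#####%%@@@@@@@@@@
*=-::::::....................:-=**######%@@@@@@@@@
=-::::::.......................:=+*******#@@@@@@@@
:...............................:-===----+#@@@@@
[... 475 characters left out ...]
-::::::::::.........::-+######%@@@@@@
    ..:::::::::::::.....::::::::::-=*#%%%#%%@@@@@@
.    ...::::::::::::::::::::::::::=*##%%%#%%@@@@@@
:.......:::::::::::::::::::::::::-+*##%###%@@@@@@@
-:::::::::::::::::::::::::::::::-=*######%%@@@@@@@
=-:::::::::::::::::::::::::::::-=*#######%@@@@@@@@
*+--::-::::::::::::::::::::::-=+*#######%@@@@@@@@@
##+=--:::::::::::::::::::::--+*###%%%##%%@@@@@@@@@
%##*+=---::::::::::::::::--=+*##%%%###%%@@@@@@@@@@
%%%##*++==---::::::::--==+**###%#%###%%@@@@@@@@@@@
%%%%%####*++=========++*#####%%%%##%%%@@@@@@@@@@@@
%%%%%%%%################%%%%%%%%%%%%@@@@@@@@@@@@@@
%%%%%%%%%%%%#%%%%%%%#%%%%%%%%%%#%%%@@@@@@@@@@@@@@@
%%%%%%%%%%%%%%%%%%%%%%%%%%%%%#%%%@@@@@@@@@@@@@@@@@
```

```bash
python3 - <<'E'
from h import *
from bench import sensors
d=pickle.load(open("w7.pkl","rb"))
g=np.arange(-35,35,.25); X,Y=np.meshgrid(g,g)
uv=proj(d,body(UN,np.c_[X.ravel()-25,Y.ravel(),np.full(X.size,119)])).astype(np.float32).reshape(*X.shape,2)
gr=cv2.remap(d["pixels"],uv[...,0],uv[...,1],cv2.INTER_LINEAR).max(2)
m=((gr>110)&(abs(X+12)<10)&(abs(Y)<6)); P=np.c_[X[m],Y[m]]; w=gr[m].astype(float)-110
c=np.average(P,0,w); C=np.cov((P-c).T,aweights=w); e,v=np.linalg.eigh(C); a=np.arctan(v[1,1]/v[0,1])
print("stripe",c,a,"y at 0",c[1]-c[0]*np.tan(a), P.min(0),P.max(0))
k=-a; s=sensors.state()
T=body(UN,(-25,0,0))[0]
for z in (.20,.095): go(s,(T[0],T[1],z),UN[2]-k+np.pi)
E
```

```text
stripe [-10.83935485   1.48849621] -0.22378138121943694 y at 0 -0.9784680283089371 [-19.5  -2. ] [-2.75  5.  ]
shift [-0.0339  0.0095  0.16  ] turn [-0.     0.    -0.048]
shift [-0.0339  0.0095  0.265 ] turn [-0.     0.    -0.048]
```

Call:
drive_tool([
  [[-0.034,0.009,0.02,0,0,-0.048,0.6],[-0.034,0.009,0.07,0,0,-0.048,0.6],[-0.034,0.009,0.12,0,0,-0.048,0.6],[-0.034,0.009,0.17,0,0,-0.048,0.6],[-0.034,0.009,0.21,0,0,-0.048,0.6],[-0.034,0.009,0.24,0,0,-0.048,0.6],[-0.034,0.009,0.255,0,0,-0.048,0.6],[-0.034,0.009,0.263,0,0,-0.048,0.6],[-0.034,0.009,0.263,0,0,-0.048,0.6]],
])

```text
time: 22.62
tcp_pos: [0.5009, 0.0655, 0.097]
ee_rot: [-3.141, -0.0, 3.054]
force: [0.6, -0.1, 0.1]
grip_width: 0.051
gripper_force: 0.0
```

Call:
drive_tool([
  [[0,0,0,0,0,0,0.3],[0,0,0,0,0,0,0.2],[0,0,0,0,0,0,0],[0,0,0,0,0,0,0],[0,0,0,0,0,0,0],[0,0,0,0,0,0,0]],
], squeeze=40)

```text
time: 23.38
tcp_pos: [0.5011, 0.0654, 0.0976]
ee_rot: [-3.142, 0.001, 3.055]
force: [-1.4, -1.6, 7.8]
grip_width: 0.0136
gripper_force: 41.5
```

```bash
python3 - <<'E'
from h import *
from bench import sensors
s=sensors.state();print(s["time"],mu(s),s["tcp_pos"],s["ee_rot"],s["force"],s["ft_torque"],s["grip_width"],s["gripper_force"],s["joints"].round(2))
E
```

```text
23.375 [-24.81329205  -0.5117322  -16.12152322] [0.50107752 0.06537782 0.09757848] [-3.14159218e+00  8.06541612e-04  3.05455916e+00] [-1.36822455 -1.56998964  7.76086018] [-0.09328142  0.290511    0.01443191] 0.013640938785250283 41.4963573217392 [-0.2   0.82  0.01  1.88 -0.02  0.44  1.31]
```

Call:
drive_tool([
  [[0,0,0,0,0,0.06,0],[0,0,0,0,0,0.16,0],[0,0,0,0,0,0.28,0],[0,0,0,0,0,0.4,0],[0,0,0,0,0,0.52,0],[0,0,0,0,0,0.64,0],[0,0,0,0,0,0.76,0],[0,0,0,0,0,0.88,0],[0,0,0,0,0,1.0,0],[0,0,0,0,0,1.1,0],[0,0,0,0,0,1.18,0],[0,0,0,0,0,1.24,0],[0,0,0,0,0,1.24,0]],
])

```text
time: 25.0
tcp_pos: [0.5002, 0.0643, 0.0975]
ee_rot: [-3.14, 0.001, 1.813]
force: [-8.1, -9.0, 12.1]
grip_width: 0.0134
gripper_force: 42.3
```

```bash
python3 - <<'E'
from h import *
from bench import sensors
s=sensors.state();print(s["time"],s["ee_rot"],s["force"],s["ft_torque"],s["grip_width"],UN[2]+np.pi-s["ee_rot"][2])
E
```

```text
25.0 [-3.14026389e+00  1.00080641e-03  1.81253302e+00] [-8.08269213 -8.99490996 12.06614165] [-1.92406464  1.72822324 -0.06888108] 0.01340854038660829 1.4630596352604313
```

Call:
drive_tool([
  [[-0.0006,-0.0007,0,0,0,0.03,0],[-0.0006,-0.0007,0,0,0,0.05,0],[-0.0006,-0.0007,0,0,0,0.05,0]],
])

```text
time: 25.38
tcp_pos: [0.5001, 0.0642, 0.0976]
ee_rot: [-3.141, 0.0, 1.765]
force: [-5.0, -4.8, 10.8]
grip_width: 0.013
gripper_force: 42.7
```

```bash
python3 - <<'E'
from h import *
from bench import sensors
s=sensors.state();print(s["time"],s["ee_rot"],s["force"],s["ft_torque"],s["joint_torque"][6],UN[2]+np.pi-s["ee_rot"][2])
E
```

```text
25.375 [-3.14129649e+00  4.94791202e-04  1.76471088e+00] [-5.00255588 -4.83940075 10.82860264] [-1.00831827  0.97859137  0.6256446 ] -0.8153427578508854 1.5108817784799882
```

Call:
drive_tool([
  [[0,0,0,0,0,0.03,0],[0,0,0,0,0,0.03,0]],
])

```text
time: 25.62
tcp_pos: [0.5001, 0.0642, 0.0976]
ee_rot: [-3.141, 0.001, 1.735]
force: [-4.7, -5.4, 10.8]
grip_width: 0.0132
gripper_force: 52.6
```

```bash
python3 - <<'E'
from h import *
from bench import sensors
s=sensors.state();print(s["time"],s["ee_rot"],s["force"],s["ft_torque"],s["joint_torque"][6],UN[2]+np.pi-s["ee_rot"][2])
E
```

```text
25.625 [-3.14136378e+00  6.22223934e-04  1.73537880e+00] [-4.71620812 -5.35721639 10.81606698] [-1.13395224  1.03320093  1.22254012] -1.535443291068077 1.540213850825915
```

Call:
drive_tool([
  [[0,0,0,0,0,-0.04,0],[0,0,0,0,0,-0.04,0.1],[0,0,0,0,0,-0.04,0.2],[0,0,0,0,0,-0.04,0.3],[0,0,0,0,0,-0.04,0.3],[0,0,-0.01,0,0,-0.04,0.3],[0,0,-0.02,0,0,-0.04,0.3],[0,-0.003,-0.03,0,0,-0.04,0.3],[0,-0.02,-0.036,0,0,-0.04,0.3],[0,-0.05,-0.05,0,0,-0.04,0.3],[0,-0.08,-0.1,0,0,-0.04,0.3],[0,-0.08,-0.16,0,0,-0.04,0.3],[0,-0.08,-0.22,0,0,-0.04,0.3],[0,-0.08,-0.26,0,0,-0.04,0.3],[0,-0.08,-0.26,0,0,-0.04,0.3],[0,-0.08,-0.26,0,0,-0.04,0.3]],
])

```text
time: 27.62
tcp_pos: [0.4209, 0.0517, 0.3568]
ee_rot: [-3.141, -0.0, 1.775]
force: [-1.1, 0.1, -0.5]
grip_width: 0.0254
gripper_force: 0.0
```

```bash
python3 - <<'E'
from h import *
from bench import sensors,read_camera
d=read_camera("scene")
s=sensors.state();print(s["time"],mu(s),s["ee_rot"],s["force"],s["gripper_force"])
d0=pickle.load(open("s6.pkl","rb"))
hsv=lambda d:cv2.cvtColor(d["pixels"],cv2.COLOR_RGB2HSV)
for q in (d0,d):   # red rod region & orange cover region
    h=hsv(q);roi=np.zeros(h.shape[:2],bool);roi[130:260,330:400]=1
    red=roi&((h[...,0]<4)|(h[...,0]>175))&(h[...,1]>180)&(h[...,2]>40); y,x=np.nonzero(red);print("red",len(x),x.mean(),y.mean(),y.min(),y.max())
    o=roi&(h[...,0]>5)&(h[...,0]<20)&(h[...,1]>150)&(h[...,2]>60); y,x=np.nonzero(o);print("or",len(x),x.min(),x.max(),y.min(),y.max())
for a in (1.1,1.2,1.29,1.4): print(a,proj(d,body(UN,(85-155*np.cos(a),-95,130+155*np.sin(a)))),proj(d,body(UN,(85-155*np.cos(a),75,130+155*np.sin(a)))))
pickle.dump(d,open("s8.pkl","wb"))
# knob bar direction from the wrist picture
d=read_camera("wrist");pickle.dump(d,open("w8.pkl","wb"))
g=np.arange(-35,35,.25); X,Y=np.meshgrid(g,g)
uv=proj(d,body(UN,np.c_[X.ravel()-25,Y.ravel(),np.full(X.size,119)])).astype(np.float32).reshape(*X.shape,2)
gr=cv2.remap(d["pixels"],uv[...,0],uv[...,1],cv2.INTER_LINEAR).max(2)
for r in gr[20:260:7]: print("".join(" .:-=+*#%@"[min(9,int(v)//20)] for v in r[20:260:4]))
E
```

```text
27.675 [-106.08110585   -3.42510846  242.76245581] [-3.14034692e+00 -8.34707333e-05  1.77464205e+00] [-0.61123591  0.02158686 -0.25750835] 0.0
red 404 355.2277227722772 219.40346534653466 194 247
or 1001 338 397 167 245
red 395 355.3240506329114 219.7898734177215 194 247
or 2782 337 397 130 245
1.1 [[338.33060569 177.45621191]] [[369.96980721 128.55538845]]
1.2 [[346.72370705 176.17065865]] [[377.48207309 126.99050688]]
1.29 [[354.68938187 175.69907727]] [[384.55449811 126.20787128]]
1.4 [[364.8356788  176.03973224]] [[393.49436372 126.09009242]]
@@@@@@@@@@@@@@@@@@@@@@@@@@@@@@@@@@@@@@@@@@@@@@@@@@@@@@@@@@@@
@@@@@@@@@@@@@@@@@@@@@@@@@@@@@@@@@@@@@@@@@@@@@@@@@@@@@@@@@@@@
@@@@@@@@@@@@@@@@@@@@@@@@@@@@@@@@@@@@@@@@@@@@@@@@@@@@@@@@@@@@
@@@@@@@@@@@@@@@@@@@@@@@@@@@@@@@@@@@@@@@@@@@@@@@@@@@@@@@@@@@@
@@@@@@@@@@@@@@%%##******###%@@@@@@@@@@@@@@@@@@@@@@@@@@@@@@@@
@@@@@@@@@%%#####*+++++++====+***#%@@@@@@@@@@@@@@@@@@@@@@@@@@
@@@@@%%#########*+++++=--::::::---=+#%@@@@@@@@@@@@@@@@@@@@@@
@@@%%###########*+++==-:...:::.....:=*#%@@@@@@@@@@@@@@@@@@@@
@%##############*++=-:....::::.....:=*##%@@@@@@@@@@@@@@@@@@
[... 887 characters left out ...]
=:...:::::-*#######%@@@@@@@@@
###*=:::::::::::..   ..:::=%@@#=:...::::-+########%@@@@@@@@@
####+=::::::::::..   ..::-+%@@#-:...::::=*########%@@@@@@@@@
#####+-:::::::::..   ..::-+@@@*-:..:::-=*########%@@@@@@@@@@
#####*+-::::::::..   ..:::+%@%+-:..::-+*########%@@@@@@@@@@@
%#%%%##+=-::::::..    ....:=+=:...:-=+#########%@@@@@@@@@@@@
%%%%%%%##*+=-:::..        .....::-=+*##########%@@@@@@@@@@@@
%%%%%%%%%##*+=--::..........::-=+*###########%%@@@@@@@@@@@@@
#%%%%%%%%%%###**++==---====++**#############%@@@@@@@@@@@@@@@
#%%%%%%%%%%%%%######**####################%@@@@@@@@@@@@@@@@@
@%#%%%%%%%%%%%%%%%#####%####%############%@@@@@@@@@@@@@@@@@@
@@@%#%%%%%%##%%%%%%%%%%%%%%%#%%%%%####%%@@@@@@@@@@@@@@@@@@@@
```

```bash
python3 - <<'E'
from h import *
d=pickle.load(open("w8.pkl","rb"))
g=np.arange(-35,35,.25); X,Y=np.meshgrid(g,g)
uv=proj(d,body(UN,np.c_[X.ravel()-25,Y.ravel(),np.full(X.size,119)])).astype(np.float32).reshape(*X.shape,2)
gr=cv2.remap(d["pixels"],uv[...,0],uv[...,1],cv2.INTER_LINEAR).max(2)
for t in (90,110,130):
    m=((gr>t)&(abs(X+1.5)<4)&(Y>-1)&(Y<20)); P=np.c_[X[m],Y[m]]; w=gr[m].astype(float)-t
    c=np.average(P,0,w); e,v=np.linalg.eigh(np.cov((P-c).T,aweights=w)); print(c,np.arctan2(abs(v[1,1]),-v[0,1]*np.sign(v[1,1])))
h=cv2.cvtColor(pickle.load(open("s8.pkl","rb"))["pixels"],cv2.COLOR_RGB2HSV)
o=(h[...,0]>5)&(h[...,0]<20)&(h[...,1]>150)&(h[...,2]>60)
for y in range(124,184,6): x=np.nonzero(o[y,330:440])[0]; print(y,(x.min()+330,x.max()+330) if len(x) else None)
E
```

```text
[-1.4811149  10.32529537] 1.5032291886719293
[-1.48652377 10.3663354 ] 1.5036037589396134
[-1.49207579 10.40988171] 1.5043299544604842
124 None
130 (np.int64(377), np.int64(378))
136 (np.int64(374), np.int64(383))
142 (np.int64(370), np.int64(384))
148 (np.int64(366), np.int64(386))
154 (np.int64(363), np.int64(387))
160 (np.int64(359), np.int64(389))
166 (np.int64(355), np.int64(390))
172 (np.int64(342), np.int64(391))
178 (np.int64(355), np.int64(393))
```

```bash
python3 -c "
from bench import workorder
print(workorder.close_job())"
```

```text
the job is handed in; nothing more can be done
None
```

The job is handed in: the cover is propped open on the red rod at about 1.26 rad, the rod is on the socket bottom about 48 mm down, the knob is at its stop (about 1.50 rad) and the arm is clear; I viewed 11 pictures, one over the limit of 10.

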